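Free a specimen carrier from its clamping press

ROBOT

A 7-joint arm with a two-finger parallel gripper is mounted at the origin on the work surface. World frame = base frame: x ahead of the robot, y to its left, z up, the work surface at z = 0. Lengths are in m, angles in rad, forces in N, time in s.
With the tool pointing down it reaches from about 0.4 to 0.85 m from the base axis. Payload 4.5 kg.
Tool frame: the origin (TCP) lies midway between the tips of the shut fingers; the grasp point (between the pads) lies 19 mm behind it; z points along the fingers, y is the line along which they close (so a half turn about z gives the same grasp; the last joint's range is limited). The gripper opens to 85 mm and grips with 20 to 120 N. Pads are 22 mm wide; open, the fingers measure 114 mm over their backs; the gripper's body (76 mm by 85 mm) begins 54 mm behind the grasp point. The pads swing forward as they close: fully open they stand 13 mm farther back than shut.
Start: joints at [1.136, 0.689, -0.195, 1.565, 0.157, 0.902, -0.215], TCP at [0.282, -0.558, 0.231] pointing down, gripper open.
Joint ranges: [-3.01, 3.01], [-0.46, 2.08], [-1.47, 1.51], [0.13, 2.56], [-1, 4.14], [0.04, 2.09], [-2.66, 2.66]. Speed limits (rad/s): [2.57, 2.57, 3.14, 3.14, 3.14, 3.14, 3.14].

INTERFACE

Orientations are given as a unit quaternion [x, y, z, w].
In Python, from rig import bot, camera, camera_info gives the robot as it stands. The module is installed in compiled form; this text tells all that it offers.
- The arm moves only by the tool step_arm, never from a script. Its argument "moves" is text: rows parted by semicolons, each of 5 numbers parted by spaces: the shift along the tool's x, y, z in mm, then the turn about the tool's z in degrees, then the finger opening in mm, from 0 to 85.4. A call has 1 to 10 rows; each row is the pose to reach, as a shift and turn from the pose commanded when the call began, along the tool's axes at that moment; what a row does not reach only later rows make up. A row lasts 1/10 s, in which the tool goes at most 50 mm and 8.59 degrees, less where a joint would pass 70% of its speed; a pose out of reach is approached as far as the arm can. A call with a gripper value outside its range is refused whole. The fingers move at their own pace and stop on an object; "grip_force" is the grip in N (left out, the last holds). Time passes only in rows, so rows that repeat a pose let the fingers close. It gives the time, the measured TCP pose, the force, the opening and the grip force at its end, in the units of the state.
- bot.read_state(): the state, without advancing time (a new reading comes with each control period).
- camera(name): name is "scene" or "top" or "wrist"; returns the picture (384x512x3 uint8, blue, green, red); there is no depth.
- camera_info(name): a dict with "mtx" (3x3 intrinsics, pixels), "camera_from_world" (4x4, takes a point from world to camera coordinates). Camera axes: x right, y down, z forward; pixel columns grow to the right and rows downward; lengths in m; the calibration is good to about 2 mm. A picture is of the moment at which its call begins: read the wrist's pose just before it. camera_info takes no time and is no camera call; for the wrist camera it gives the pose at the moment of the call.
- bot.hand_in(): hands the job in; it is judged then, once.
The state is a dict: "time": time; "qpos": joint angles; "joint_vel": joint speeds; "joint_torque": joint torques, N m; "position": TCP position; "ee_rot": TCP orientation; "force": force on the tool from outside, world axes, zero at the start; "torque": the same for the moment, N m; "grip_width": finger opening in m; "gripper_force": force on a finger pad.
Only numpy, scipy, OpenCV 4.12 (cv2) and the standard library are available. Lean on these libraries where they do the work, as an engineer would, in place of code of your own. Each camera call takes 0.05 s, during which the arm holds its last target. There are 200 camera calls.

TASK

Two clamping presses on the microscopy bench each hold a flat specimen carrier. On the press whose carrier has the round cell, lift the clamp bar well up and leave it standing open, then slide that carrier straight out along its bed towards the open end, without lifting it off, until all of it is clear of the bar, and leave it lying flat on the bed. Leave the carrier with the square cell where it is.

Things in the scene. Friction and masses are not known exactly. Their poses are not given: they have to be found in the camera images.
- press: Fixed press with the round-cell carrier (its twin holds the square one). Dark base 260x100x12 mm; bed along x: rail 32 wide, flat top at z=32, no guides or stops. Origin: centre of base underside, on bench. +x: clamp end, away from robot; -x: open end. Clamp bar 16 wide crosses over the bed along y at x=73; hinge line along x at y=50, z=45; cheeks 55 high; black grip at the free, -y end.
- press_bar (a joint): Bar angle, rad: 0 closed (level, 1 mm over the carrier), to 1.5 open, free end up. Stiff hinge, stays where left; about 2 N lifts it. Grip: 20 mm wide (x), 34 long, 16 thick, overhangs the base above bare bench, bar tip 152 mm from hinge. Grip centre at angle a, press frame: x=73, y=50-135cos(a), z=45+135sin(a) mm. Pinched across its 20 mm it turns between the fingers as it rises.
- round_carrier: Aluminium plate 150x46x6 mm, 0.1 kg, with a black round cell (38 across, 10 high) on top at x=+48. Lies on the bed, overhanging it 7 mm each side, so its long edges can be pinched. Origin: centre of underside; x along its length as the press's x. Starts near press x=+55, under the bar from x=10 to 26 of the plate, free in front of it (x=-75 to 0). Must slide 65+ mm to press -x to clear the bar.
- square_carrier: The other carrier: the same plate, 150 x 46 x 6 mm, with a black square cell 38 x 38 mm, 10 mm high, on top at x = +48 mm; held in the other press. Origin: centre of its underside; x along its length. Not to be moved.

How it is judged:
By the outcome, as a careful person would: the job done as asked, in the order asked, and still so for the second after the job is handed in, with the robot touching nothing.
It also fails if it takes over 58 s, if anything falls off the work surface, if the arm or the gripper's body presses on something with over 40 N, if the wrist force passes 120 N, or if a joint passes its speed limit or range.

## Working session

There is one attempt and no reset: what is moved stays moved. The work goes in short steps, Python scripts to look and compute and a tool call to move; the robot and the scene stay as the last step left them, time stands still between calls to the robot, and variables do not carry over. Pictures are saved under pics/ and viewed, at most 10 in all, crops included, and the job is handed in when it is done.

Besides the shell and the picture viewer there is one more tool, called as name(argument=value, ...) on one line, values as JSON. step_arm: Moves the arm, as the interface text tells. Its arguments: {"type":"object","properties":{"moves":{"type":"string"},"grip_force":{"type":"number"}},"required":["moves"]}

```bash
mkdir -p pics; python3 - <<'E'
from rig import bot,camera,camera_info
import cv2,numpy as np
s=bot.read_state();print({k:np.round(v,3) for k,v in s.items()})
for n in("top","scene"):
    cv2.imwrite(f"pics/{n}0.png",camera(n)); print(n,camera_info(n))
E
```

```text
{'time': np.float64(0.0), 'qpos': array([ 1.136,  0.69 , -0.195,  1.566,  0.157,  0.902, -0.215]), 'joint_vel': array([-0.001, -0.   , -0.001, -0.001,  0.002, -0.001, -0.   ]), 'joint_torque': array([-1.0000e-03, -5.3962e+01, -1.2670e+00, -1.5855e+01,  9.0000e-03,
        9.0000e-03,  0.0000e+00]), 'position': array([ 0.282, -0.557,  0.23 ]), 'ee_rot': array([ 0.973,  0.232, -0.   , -0.001]), 'force': array([0.027, 0.41 , 0.196]), 'torque': array([0.017, 0.004, 0.003]), 'gripper_force': np.float64(0.0), 'grip_width': np.float64(0.085)}
top {'mtx': array([[458.22389862,   0.        , 260.47104522],
       [  0.        , 458.22389862, 189.44761962],
       [  0.        ,   0.        ,   1.        ]]), 'camera_from_world': array([[-2.40127673e-02, -9.99705563e-01, -3.48917574e-03,
         2.11787887e-02],
       [-9.89332005e-01,  2.42649404e-02, -1.43643294e-01,
         5.63799114e-01],
       [ 1.43685664e-01,  2.68025442e-06, -9.89623378e-01,
         8.63425244e-01],
       [ 0.00000000e+00,  0.00000000e+00,  0.00000000e+00,
         1.00000000e+00]])}
scene {'mtx': array([[373.77194504,   0.        , 256.48848057],
       [  0.        , 373.77194504, 191.74416005],
       [  0.        ,   0.        ,   1.        ]]), 'camera_from_world': array([[ 0.85011132,  0.52619737,  0.02066558, -0.49386133],
       [ 0.36582341, -0.56187682, -0.74193509, -0.15899008],
       [-0.37879278,  0.63828737, -0.67015316,  1.00770252],
       [ 0.        ,  0.        ,  0.        ,  1.        ]])}
```

View pics/top0.png

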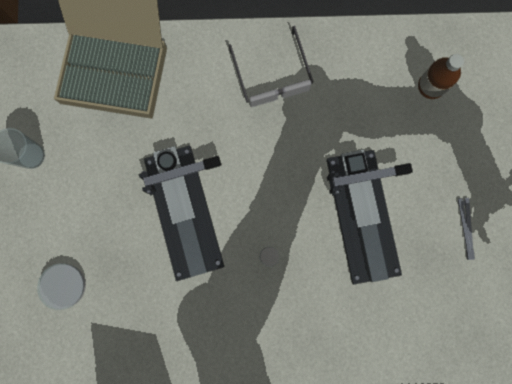

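View pics/scene0.png

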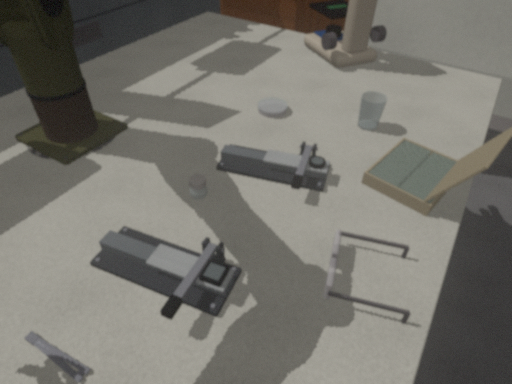

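The round-cell press is the left one in the top view, with its cell at (167,160), grip at (212,163) and open end near (200,272). The square press is on the right, with its cell at (357,163). I'll enlarge the round press.

```bash
python3 - <<'E'
import cv2
i=cv2.imread("pics/top0.png")[135:290,125:240]
i=cv2.convertScaleAbs(i,alpha=1.6,beta=10)
cv2.imwrite("pics/crop.png",cv2.resize(i,None,fx=3.8,fy=3.8,interpolation=cv2.INTER_CUBIC))
E
```

```text
(no output)
```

View pics/crop.png

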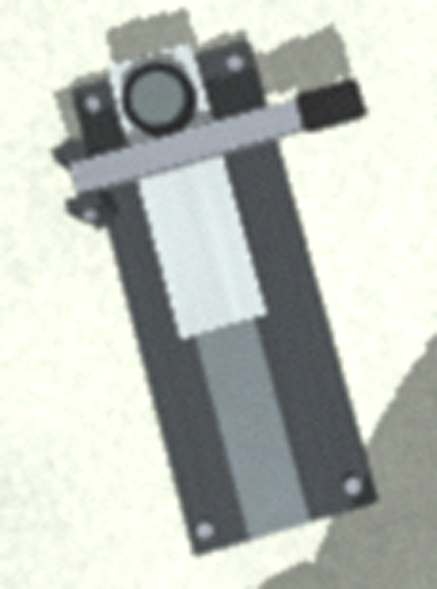

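In the crop, the base corners are (75,90), (248,42), (376,498) and (196,553). The cell centre is (158,98), the grip centre (332,104), and the plate's front corners (183,338) and (266,315). I'll cast rays through these.

```bash
cat > h.py <<'E'
import numpy as np
from rig import bot,camera,camera_info
def ray(ci,p,z):
    T=ci["camera_from_world"];R=T[:3,:3];c=-R.T@T[:3,3]
    d=R.T@np.linalg.inv(ci["mtx"])@[p[0],p[1],1]
    return c+d*(z-c[2])/d[2]
def proj(ci,P):
    T=ci["camera_from_world"];q=T[:3,:3]@P+T[:3,3];u=ci["mtx"]@q;return u[:2]/u[2]
E
python3 - <<'E'
from h import *
from scipy.spatial.transform import Rotation as Ro
ci=camera_info("top")
f=lambda c,z:ray(ci,np.array(c)/3.8+[125,135],z)
bl,br,fr,fl=[f(c,.012) for c in((75,90),(248,42),(376,498),(196,553))]
ax=(bl+br-fl-fr)[:2];yaw=np.arctan2(ax[1],ax[0]);O=(bl+br+fl+fr)[:2]/4
print("len",np.linalg.norm(ax)/2,np.linalg.norm(bl-br),np.linalg.norm(fl-fr),"yaw",np.degrees(yaw),"O",O)
r=np.array([[np.cos(yaw),np.sin(yaw)],[-np.sin(yaw),np.cos(yaw)]])
for n,c,z in(("cell",(158,98),.048),("grip",(332,104),.053),("pl",(183,338),.038),("pr",(266,315),.038)):
    P=f(c,z);print(n,P[:2],"press",r@(P[:2]-O))
s=bot.read_state();R=Ro.from_quat(s["ee_rot"]);print(R.as_matrix().round(3))
G=O+r.T@[.073,-.085];print("grip model",G)
print("tool x axis az",np.degrees(np.arctan2(*R.as_matrix()[1::-1,0])), "grip d in tool",R.inv().apply(np.append(G,.045)-s["position"])*1000)
E
```

```text
len 0.2558635396113318 0.09689169685142901 0.0977104733947894 yaw 15.024456132405668 O [0.5267318  0.16406169]
cell [0.62486519 0.19164656] press [0.10192959 0.00120264]
grip [0.61840142 0.10063483] press [ 0.07209369 -0.08502227]
pl [0.50046054 0.1801413 ] press [-0.02120485  0.02234026]
pr [0.51129793 0.13729898] press [-0.02184401 -0.0218469 ]
[[ 0.892  0.452 -0.001]
 [ 0.452 -0.892  0.001]
 [-0.    -0.002 -1.   ]]
grip model [0.61927098 0.10089128]
tool x axis az 26.8635546048783 grip d in tool [ 598.14965951 -434.25854988  186.19807217]
```

step_arm(moves="300 -217 0 -39 85; 300 -217 0 -39 85; 300 -217 0 -39 85; 300 -217 0 -39 85; 300 -217 0 -39 85; 300 -217 0 -39 85; 300 -217 0 -39 85; 300 -217 0 -39 85; 300 -217 0 -39 85; 300 -217 0 -39 85")

```text
time: 1.1
position: [0.4516, -0.2287, 0.2311]
ee_rot: [0.839, 0.544, -0.001, -0.0]
force: [-0.1, -0.4, 0.2]
grip_width: 0.0852
gripper_force: 0.0
```

```bash
cat >> h.py <<'E'
from scipy.spatial.transform import Rotation as Ro
O=np.array([.5267,.1641]);yaw=np.radians(15)
def w(p,zz=None):
    c,s=np.cos(yaw),np.sin(yaw);p=np.array(p,float)
    return np.array([O[0]+c*p[0]-s*p[1],O[1]+s*p[0]+c*p[1],p[2]])
def pr(P):
    c,s=np.cos(yaw),np.sin(yaw);d=np.array(P[:2])-O
    return np.array([c*d[0]+s*d[1],-s*d[0]+c*d[1],P[2]])
def to(p,az):
    "shift in tool mm & turn for TCP press-frame target p (m), tool x azimuth az (press deg)"
    s=bot.read_state();R=Ro.from_quat(s["ee_rot"]);m=R.as_matrix()
    a=np.degrees(np.arctan2(m[1,0],m[0,0]))
    t=-(az+np.degrees(yaw)-a);t=(t+180)%360-180
    print("t",s["time"],"pos press mm",(pr(s["position"])*1000).round(1),"az",round(a-15,1),"F",s["force"].round(1),"w",round(s["grip_width"]*1e3,1))
    print("shift",(R.inv().apply(w(p)-s["position"])*1000).round(1),"turn",round(t,1))
E
python3 -c "
from h import *
to([.073,-.085,.15],90);print(bot.read_state()['qpos'].round(2))"
```

```text
t 1.1 pos press mm [-174.2 -360.   231.1] az 50.9 F [-0.1 -0.4  0.2] w 85.2
shift [369.4  18.4  80.7] turn -39.1
[ 0.61  0.55 -0.36  1.91  0.28  0.73 -0.34]
```

step_arm(moves="369 18 40 -39 85; 369 18 40 -39 85; 369 18 40 -39 85; 369 18 40 -39 85; 369 18 40 -39 85; 369 18 40 -39 85; 369 18 40 -39 85; 369 18 40 -39 85; 369 18 40 -39 85; 369 18 40 -39 85")

```text
time: 2.1
position: [0.6192, 0.0982, 0.1905]
ee_rot: [0.611, 0.792, -0.001, 0.0]
force: [0.9, -0.6, 0.7]
grip_width: 0.0851
gripper_force: 0.0
```

```bash
python3 - <<'E'
from h import *
import cv2
to([.073,-.085,.026],90);print(bot.read_state()['qpos'].round(2))
ci=camera_info("wrist");i=camera("wrist")
for p in([.073,-.085,.053],[.073,-.102,.053],[.083,-.085,.053]):print(proj(ci,w(p)).round())
cv2.imwrite("pics/w1.png",i)
E
```

```text
t 2.1 pos press mm [ 72.3 -87.6 190.5] az 89.7 F [ 0.9 -0.6  0.7] w 85.1
shift [  2.9   1.  164.5] turn -0.3
[ 0.03  0.77 -0.48  1.59  0.43  0.89 -0.36]
[262. 177.]
[262. 193.]
[271. 177.]
```

View pics/w1.png

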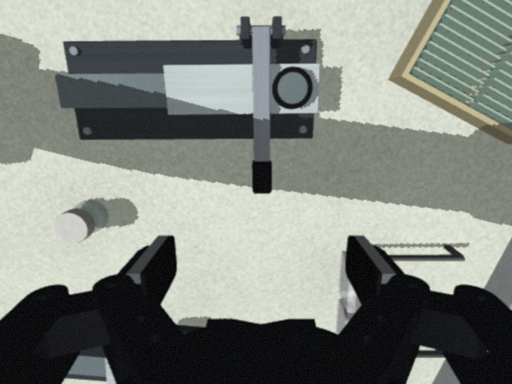

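The grip sits at (262,176) in the wrist view, against a prediction of (262,177), so the estimate is good. The vial at (75,222) and the wire frame on the right are clear of the fingers. I'll descend and pinch.

step_arm(moves="3 1 40 0 50; 3 1 80 0 50; 3 1 115 0 50; 3 1 140 0 50; 3 1 155 0 50; 3 1 163 0 50; 3 1 163 0 50; 3 1 163 0 50")

```text
time: 2.95
position: [0.6205, 0.1039, 0.0295]
ee_rot: [0.61, 0.792, 0.001, 0.001]
force: [0.2, 0.2, 0.1]
grip_width: 0.05
gripper_force: 0.0
```

step_arm(moves="0 0 0 0 10; 0 0 0 0 10; 0 0 0 0 10; 0 0 0 0 10; 0 0 0 0 10; 0 0 0 0 10; 0 0 0 0 10; 0 0 0 0 10", grip_force=30)

```text
time: 3.75
position: [0.6187, 0.1038, 0.0289]
ee_rot: [0.61, 0.793, -0.001, -0.0]
force: [-3.8, -1.0, 6.3]
grip_width: 0.0191
gripper_force: 34.0
```

```bash
python3 -c "
from h import *
to([.073,-.085,.026],90)
for a in np.arange(.14,1.46,.13): print(round(a,2),(135*(1-np.cos(a))).round(),(-135*np.sin(a)).round())"
```

```text
t 3.75 pos press mm [ 73.2 -82.1  28.9] az 89.9 F [-3.8 -1.   6.3] w 19.1
shift [-2.9 -0.2  2.9] turn -0.1
0.14 1.0 -19.0
0.27 5.0 -36.0
0.4 11.0 -53.0
0.53 19.0 -68.0
0.66 28.0 -83.0
0.79 40.0 -96.0
0.92 53.0 -107.0
1.05 68.0 -117.0
1.18 84.0 -125.0
1.31 100.0 -130.0
1.44 117.0 -134.0
```

step_arm(moves="0 0 -9 0 10; 1 0 -17 0 10; 3 0 -26 0 10; 4 0 -34 0 10; 7 0 -43 0 10; 10 0 -51 0 10; 14 0 -59 0 10; 18 0 -67 0 10; 23 0 -75 0 10; 28 0 -81 0 10")

```text
time: 4.75
position: [0.6114, 0.1308, 0.1097]
ee_rot: [0.61, 0.793, -0.001, -0.0]
force: [-4.4, -0.4, -6.4]
grip_width: 0.0193
gripper_force: 32.1
```

```bash
python3 -c "
from h import *
to([.073,-.085,.026],90)
for a in np.arange(.73,1.46,.07): print(round(a,2),(132*(np.cos(.66)-np.cos(a))).round(),(-132*(np.sin(a)-np.sin(.66))).round())"
```

```text
t 4.75 pos press mm [ 73.2 -54.1 109.7] az 89.9 F [-4.4 -0.4 -6.4] w 19.3
shift [-30.8   0.1  83.8] turn -0.1
0.73 6.0 -7.0
0.8 12.0 -14.0
0.87 19.0 -20.0
0.94 26.0 -26.0
1.01 34.0 -31.0
1.08 42.0 -35.0
1.15 50.0 -40.0
1.22 59.0 -43.0
1.29 68.0 -46.0
1.36 77.0 -48.0
1.43 86.0 -50.0
```

step_arm(moves="6 0 -7 0 10; 12 0 -14 0 10; 19 0 -20 0 10; 26 0 -26 0 10; 34 0 -31 0 10; 42 0 -35 0 10; 50 0 -40 0 10; 59 0 -43 0 10; 68 0 -46 0 10; 77 0 -48 0 10")

```text
time: 5.75
position: [0.5921, 0.2026, 0.1579]
ee_rot: [0.611, 0.792, -0.003, 0.001]
force: [-6.2, -6.8, -0.5]
grip_width: 0.0194
gripper_force: 34.7
```

step_arm(moves="5 0 -1 0 10; 9 0 -2 0 10; 9 0 -2 0 10; 9 0 -2 0 10")

```text
time: 6.15
position: [0.5893, 0.2127, 0.1599]
ee_rot: [0.61, 0.792, -0.002, 0.0]
force: [-7.3, -2.7, -1.1]
grip_width: 0.0194
gripper_force: 34.9
```

```bash
python3 -c "
from h import *
import cv2
to([.073,.035,.26],90)
cv2.imwrite('pics/s2.png',camera('scene')[90:240,180:380].repeat(3,0).repeat(3,1))"
```

```text
t 6.15 pos press mm [ 73.1  30.8 159.9] az 89.8 F [-7.3 -2.7 -1.1] w 19.4
shift [   4.    -0.3 -100.1] turn -0.2
```

View pics/s2.png

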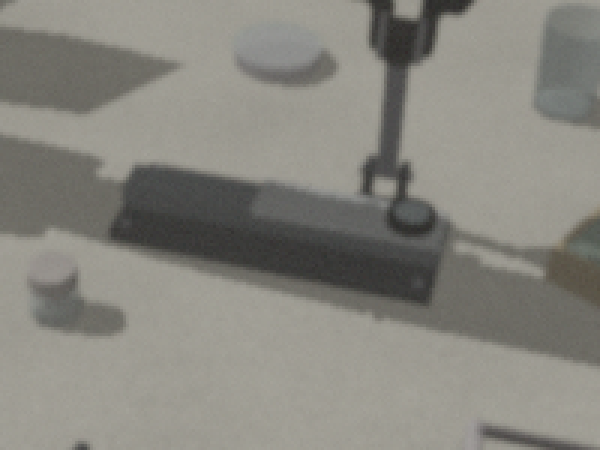

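The bar stands upright, at about 1.43 rad by the grip position, and the carrier is still in place. I'll release and go straight up.

step_arm(moves="0 0 0 0 45; 0 0 0 0 45; 0 0 0 0 45; 0 0 0 0 45; 0 0 -20 0 45; 0 0 -50 0 45; 0 0 -80 0 45; 0 0 -100 0 45; 0 0 -100 0 45")

```text
time: 7.1
position: [0.5924, 0.2158, 0.2629]
ee_rot: [0.61, 0.792, 0.004, 0.002]
force: [0.2, -0.3, 0.2]
grip_width: 0.0449
gripper_force: 0.0
```

```bash
python3 -c "
from h import *
to([0,0,.12],0);print(bot.read_state()['qpos'].round(2))"
```

```text
t 7.1 pos press mm [ 76.8  32.9 262.9] az 89.8 F [ 0.2 -0.3  0.2] w 44.9
shift [-33.4 -77.8 142.3] turn 89.8
[-0.15  0.69 -0.5   1.51  0.37  1.03 -0.49]
```

step_arm(moves="-33 -78 0 45 85; -33 -78 0 45 85; -33 -78 0 90 85; -33 -78 0 90 85; -33 -78 0 90 85; -33 -78 30 90 85; -33 -78 60 90 85; -33 -78 90 90 85; -33 -78 120 90 85; -33 -78 140 90 85")

```text
time: 8.1
position: [0.5222, 0.1619, 0.1167]
ee_rot: [0.987, 0.161, -0.001, 0.001]
force: [-0.7, -0.2, -0.1]
grip_width: 0.0849
gripper_force: 0.0
```

step_arm(moves="0 0 0 4 85; 0 0 0 4 85; 0 0 0 4 85")

```text
time: 8.4
position: [0.5234, 0.1625, 0.1191]
ee_rot: [0.991, 0.131, 0.0, 0.0]
force: [-0.2, 0.2, -0.4]
grip_width: 0.0851
gripper_force: 0.0
```

```bash
python3 - <<'E'
from h import *
import cv2
to([0,0,.018],0)
ci=camera_info("wrist");i=camera("wrist")
for p in([-.02,-.023,.038],[-.02,.023,.038],[.103,0,.048]):print(proj(ci,w(p)).round())
cv2.imwrite("pics/w3.png",i)
E
```

```text
t 8.4 pos press mm [ -3.6  -0.7 119.1] az 0.0 F [-0.2  0.2 -0.4] w 85.1
shift [  3.6  -0.7 101.1] turn 0.0
[286. 216.]
[231. 216.]
[258.  52.]
```

View pics/w3.png

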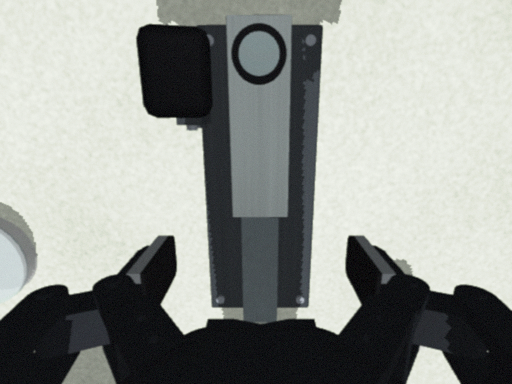

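The plate's front corners are at (234,216) and (288,216), about 2 px right of the prediction, so its centre is at press y≈-2 mm. The open bar is at upper left, at (175,70). I'll check the wrist camera's position relative to the bar before descending.

```bash
python3 - <<'E'
from h import *
T=camera_info("wrist")["camera_from_world"];c=-T[:3,:3].T@T[:3,3]
print("cam press",pr(c)*1000); to([-.008,-.002,.018],0)
E
```

```text
cam press [ 64.39759932  -1.4389014  262.22653494]
t 8.45 pos press mm [ -3.4  -0.8 119.4] az 0.0 F [-0.4  1.   0.6] w 85.1
shift [ -4.7   1.2 101.4] turn 0.0
```

The camera would pass close to the bar's grip, so I'll turn the tool by half a turn (same grasp) to put it on the open side.

step_arm(moves="-5 1 -40 -85 85; -5 1 -40 -85 85; -5 1 -40 -85 85; -5 1 -40 -85 85; -5 1 -40 -85 85; -5 1 -40 -85 85; -5 1 -40 -85 85; -5 1 -40 -85 85; -5 1 -40 -85 85; -5 1 -40 -85 85")

```text
time: 9.45
position: [0.5193, 0.1599, 0.1599]
ee_rot: [0.641, 0.768, 0.001, 0.001]
force: [0.3, 0.8, 0.1]
grip_width: 0.0848
gripper_force: 0.0
```

step_arm(moves="0 0 0 -85 85; 0 0 0 -85 85; 0 0 0 -85 85; 0 0 0 -85 85; 0 0 0 -85 85; 0 0 0 -85 85; 0 0 0 -85 85; 0 0 0 -85 85; 0 0 0 -85 85; 0 0 0 -85 85")

```text
time: 10.45
position: [0.5194, 0.1597, 0.1598]
ee_rot: [-0.046, 0.999, -0.0, 0.001]
force: [0.1, -1.4, 0.5]
grip_width: 0.0852
gripper_force: 0.0
```

step_arm(moves="0 0 0 -8 85; 0 0 0 -10 85; 0 0 0 -10 85; 0 0 0 -10 85")

```text
time: 10.85
position: [0.519, 0.16, 0.1595]
ee_rot: [-0.129, 0.992, -0.0, 0.0]
force: [-0.2, 0.2, 0.1]
grip_width: 0.085
gripper_force: 0.0
```

```bash
python3 - <<'E'
from h import *
to([0,-.002,.018],180);print(bot.read_state()['qpos'].round(2))
E
```

```text
t 10.85 pos press mm [ -8.5  -2.  159.5] az -180.2 F [-0.2  0.2  0.1] w 85.0
shift [ -8.4   0.  141.5] turn -0.2
[ 0.13  0.83 -0.91  1.86  0.85  0.89  0.62]
```

step_arm(moves="-8 0 40 0 85; -8 0 80 0 85; -8 0 110 0 85; -8 0 130 0 85; -8 0 141 0 85; -8 0 141 0 85; -8 0 141 0 85")

```text
time: 11.55
position: [0.527, 0.1627, 0.0191]
ee_rot: [-0.13, 0.992, 0.0, 0.001]
force: [1.1, 0.0, 0.2]
grip_width: 0.0853
gripper_force: 0.0
```

step_arm(moves="0 0 0 0 70; 0 0 0 0 60; 0 0 0 0 52; 0 0 0 0 40; 0 0 0 0 40; 0 0 0 0 40; 0 0 0 0 40; 0 0 0 0 40", grip_force=25)

```text
time: 12.35
position: [0.5268, 0.1624, 0.0191]
ee_rot: [-0.13, 0.992, 0.0, 0.001]
force: [-0.5, -1.4, 5.2]
grip_width: 0.0456
gripper_force: 25.3
```

```bash
python3 - <<'E'
from h import *
to([-.085,-.002,.018],180);print(bot.read_state()['qpos'].round(2))
E
```

```text
t 12.35 pos press mm [-0.3 -1.7 19.1] az -180.1 F [-0.5 -1.4  5.2] w 45.6
shift [84.7 -0.4  1. ] turn -0.1
[ 0.03  1.03 -0.73  1.9   1.13  0.68  0.42]
```

step_arm(moves="5 0 0 0 40; 15 0 0 0 40; 25 0 0 0 40; 35 0 0 0 40; 45 0 0 0 40; 55 0 0 0 40; 65 0 0 0 40; 75 0 0 0 40; 83 0 0 0 40; 85 0 0 0 40")

```text
time: 13.35
position: [0.4453, 0.1411, 0.019]
ee_rot: [-0.13, 0.991, 0.0, 0.001]
force: [3.9, 0.3, 4.6]
grip_width: 0.0452
gripper_force: 25.6
```

step_arm(moves="85 0 0 0 40")

```text
time: 13.45
position: [0.4182, 0.1348, 0.0189]
ee_rot: [-0.128, 0.992, 0.001, 0.009]
force: [6.0, 2.4, 5.9]
grip_width: 0.0454
gripper_force: 25.1
```

That second call was a slip: rows are relative, so it started another 85 mm. I'll check the state before correcting.

```bash
python3 - <<'E'
from h import *
to([-.085,-.002,.018],180);s=bot.read_state();print(s['qpos'].round(2),s['joint_vel'].round(2))
import cv2
i=camera("top");cv2.imwrite("pics/t4.png",i[120:320,100:300].repeat(3,0).repeat(3,1)); to([-.085,-.002,.018],180)
E
```

```text
t 13.45 pos press mm [-112.4   -0.3   18.9] az -180.3 F [6.  2.4 5.9] w 45.4
shift [-27.4  -1.6   1.4] turn -0.3
[-0.04  0.97 -0.63  2.25  1.56  0.51 -0.15] [-0.23 -0.08  0.18  1.18  1.86 -0.25 -2.34]
t 13.5 pos press mm [-124.    -0.8   18.9] az -180.1 F [-2.6  1.3 11.8] w 45.2
shift [-39.   -1.1   1. ] turn -0.1
```

View pics/t4.png

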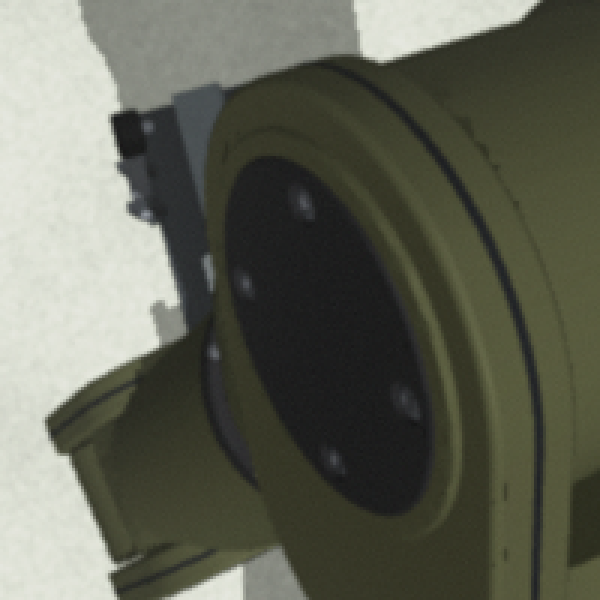

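The bar is still up at (130,135) and the arm hides the carrier. The TCP has settled at -124, so the plate's front is about 14 mm past the bed end. I'll ease it back about 35 mm so that it lies fully on the bed and still clear of the bar.

step_arm(moves="-3 0 0 0 40; -9 0 0 0 40; -15 0 0 0 40; -21 0 0 0 40; -27 0 0 0 40; -32 0 0 0 40; -35 0 0 0 40; -35 0 0 0 40; -35 0 0 0 40")

```text
time: 14.4
position: [0.4374, 0.1384, 0.0188]
ee_rot: [-0.131, 0.991, -0.002, -0.003]
force: [-12.9, -3.5, 22.7]
grip_width: 0.0453
gripper_force: 27.3
```

```bash
python3 - <<'E'
from h import *
to([-.09,-.002,.018],180);s=bot.read_state();print(s['qpos'].round(2))
E
```

```text
t 14.4 pos press mm [-92.9  -1.7  18.8] az -179.9 F [-12.9  -3.5  22.7] w 45.3
shift [-3.  -0.3  0.8] turn 0.1
[-0.03  0.97 -0.62  2.17  1.38  0.52  0.06]
```

step_arm(moves="0 0 0 0 50; 0 0 0 0 60; 0 0 0 0 75; 0 0 0 0 85; 0 0 0 0 85; 0 0 -10 0 85; 0 0 -30 0 85; 0 0 -60 0 85; 0 0 -90 0 85; 0 0 -120 0 85")

```text
time: 15.4
position: [0.4432, 0.1398, 0.1388]
ee_rot: [-0.13, 0.992, -0.002, 0.001]
force: [1.0, 0.5, -0.6]
grip_width: 0.085
gripper_force: 0.0
```

step_arm(moves="0 40 -20 0 85; 0 80 -20 0 85; 0 120 -20 0 85; 0 160 -20 0 85; 0 200 -20 0 85; 0 240 -20 0 85; 0 280 -20 0 85; 0 280 -20 0 85; 0 280 -20 0 85")

```text
time: 16.3
position: [0.3707, 0.4109, 0.1565]
ee_rot: [-0.131, 0.991, -0.002, 0.001]
force: [0.5, -0.9, -1.2]
grip_width: 0.0848
gripper_force: 0.0
```

```bash
python3 - <<'E'
from h import *
to([-.09,-.002,.018],180)
import cv2
a=camera("top")[120:300,110:280];b=camera("scene")[90:240,180:380]
f=lambda i:cv2.resize(cv2.convertScaleAbs(i,alpha=1.4),(390,390*i.shape[0]//i.shape[1]))
a=f(a);b=f(b);h=max(a.shape[0],b.shape[0])
p=lambda i:cv2.copyMakeBorder(i,0,h-i.shape[0],0,0,0)
cv2.imwrite("pics/f5.png",np.hstack([p(a),p(b)]))
E
```

```text
t 16.3 pos press mm [-86.8 278.8 156.5] az -180.0 F [ 0.5 -0.9 -1.2] w 84.8
shift [   3.5 -280.3  139.6] turn 0.0
```

View pics/f5.png

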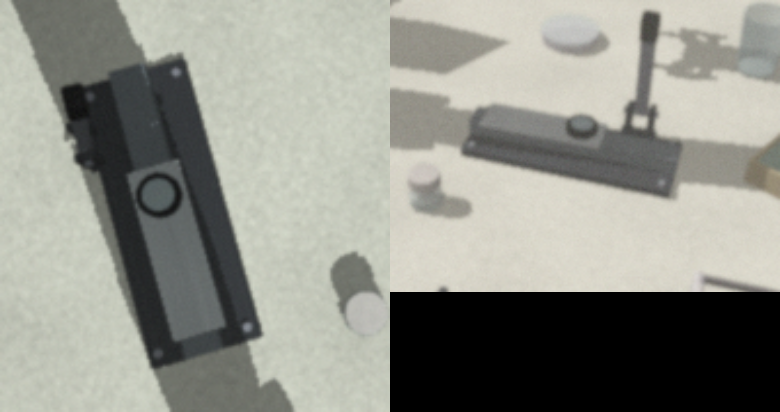

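The carrier lies flat and wholly on the bed, with its back edge at about (155,165), clear of the bar line. The bar stands open in both views and the arm touches nothing.

```bash
python3 -c "
from rig import bot
print(bot.hand_in())"
```

```text
the job is handed in; nothing more can be done
None
```

I handed the job in at about 16 s: the round-cell press's bar stands open and its carrier lies flat on the bed, about 25 mm clear of the bar; I slid it about 35 mm too far by mistake and drew it back, and I never touched the square carrier.

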